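Fit the letter pan and set the tare wheel of the counter scale

ROBOT

A 7-joint arm with a two-finger parallel gripper is mounted at the origin on the work surface. World frame = base frame: x ahead of the robot, y to its left, z up, the work surface at z = 0. Lengths are in m, angles in rad, forces in N, time in s.
With the tool pointing down it reaches from about 0.4 to 0.85 m from the base axis. Payload 10.4 kg.
Tool frame: the origin (TCP) lies on the mounting face of the last link; the fingertips stand r.tips_ahead ahead of it and the grasp point (between the pads) lies 164 mm ahead of it (r.tips_ahead is the distance from the TCP to the fingertips, in m); z points along the fingers, y is the line along which they close (so a half turn about z gives the same grasp; the last joint's range is limited). The gripper opens to 87 mm and grips with 3 to 60 N. Pads are 19 mm wide; open, the fingers measure 117 mm over their backs; the gripper's body (75 mm by 190 mm) begins 51 mm behind the grasp point.
Start: joints at [-1.178, 0.332, -0.065, 1.46, 0.022, 1.35, -0.088], TCP at [0.252, 0.572, 0.405] pointing down, gripper open.
Joint ranges: [-2.6, 2.6], [-0.5, 2.12], [-1.47, 1.34], [0.16, 2.42], [-1.27, 4.41], [0.06, 2.06], [-2.6, 2.6]. Speed limits (rad/s): [2.22, 2.22, 2.79, 2.79, 3.14, 3.14, 3.14].

INTERFACE

Orientations are given as a unit quaternion [x, y, z, w].
In Python, from bench import telemetry, imaging, job, r gives the robot as it stands.
- The arm moves only by the tool move_arm, never from a script. Its argument "steps" is a list of rows, each an object of numbers: "dx", "dy", "dz": the shift along the tool's x, y, z in cm; "spin": the turn about the tool's z in rad. In form: [{"dx": .., "dy": .., "dz": .., "spin": ..}, ...]. A call has 1 to 12 rows; each row shifts and turns the commanded pose from where the row before left it, along the tool's axes as they then stand; what a row does not reach is not made up. A row lasts 1/10 s, in which the tool goes at most 50 mm and 8.59 degrees, less where a joint would pass 70% of its speed; a pose out of reach is approached as far as the arm can. A call with a gripper value outside its range is refused whole. "claw" is the finger opening in cm, from 0 to 8.7, set as the call begins (left out, the last holds). The fingers move at their own pace and stop on an object; "squeeze" is the grip in N (left out, the last holds). Time passes only in rows, so rows that do not move let the fingers close. It gives the time, the measured TCP pose, the force, the opening and the grip force at its end, in the units of the state.
- telemetry.read_state(): the state, without advancing time (a new reading comes with each control period).
- imaging.camera(name): name is "side" or "top"; returns a dict with "img" (420x560x3 uint8, red, green, blue), "camera_matrix" (3x3 intrinsics, pixels), "R" (3x3) and "t" (3): a world point X has camera coordinates R X + t. Camera axes: x right, y down, z forward; pixel columns grow to the right and rows downward; lengths in m; the calibration is good to about 2 mm. A picture is of the moment at which its call begins. There is no depth.
- job.close_job(): hands the job in; it is judged then, once.
The state is a dict: "time": time; "joint_positions": joint angles; "joint_vel": joint speeds; "joint_torque": joint torques, N m; "ee_pos": TCP position; "eef_rot": TCP orientation; "ft_force": force on the tool from outside, world axes, zero at the start; "torque": the same for the moment, N m; "width": finger opening in m; "grip_force": force on a finger pad.
Only numpy, scipy, OpenCV 4.12 (cv2) and the standard library are available. Lean on these libraries where they do the work, as an engineer would, in place of code of your own. Each camera call takes 0.05 s, during which the arm holds its last target. There are 200 camera calls.

TASK

Make the counter scale ready for letters: carry the white enamel letter pan to the scale, lower it on the deck (do not drop it from a height) and shift it until its hole drops over the pin, so that it lies flat and square on the deck. Then, with the pan fitted, turn the black tare wheel until the pointer on its rim stands right over the nose of the mark clip on the far side of the ring below it. Leave the clip and the other things on the counter where they are.

Things in the scene. Friction and masses are not known exactly. Their poses are not given: they have to be found in the camera images.
- pan_grip (a point): Middle of the upright fin of the loose white enamel letter pan (0.25 to 0.5 kg), 30 mm above the pan's underside. x along the fin toward the hole end, z up. Fin: 80 mm long (x), 12 mm thick (y), top 51 mm above the underside. Plate: 160 (x) x 110 (y) x 6 mm, its centre 10 mm from here along +x, with 14 mm high rims on its long edges. It starts flat on the counter, right of the scale.
- pan_hole (a point): Centre of the pan's round through hole, 20 mm across, at the underside; it lies 60 mm from pan_grip along the pan's +x, 50 mm from the plate's centre. Axes as pan_grip.
- deck_centre (a point): Centre of the top of the scale's flat steel deck, 180 (x) x 130 (y) mm, 60 mm above the counter. Axes are the scale's: x to its far side, y to its wheel end, z up. The scale is a fixed grey housing, 200 (x) x 350 (y) x 50 mm; the deck is on its right as the robot sees it, the wheel on its left. A fixed tape cutter, 76 mm tall, stands between it and the robot.
- pin_tip (a point): Top of the fixed steel pin on the deck, 14 mm across, 16 mm tall with a tapered tip (8 mm across at the top), on the deck's mid-line 50 mm from deck_centre along the scale's +x. With the pan seated the plate's centre is over deck_centre and the pin shows 10 mm above the plate.
- tare_wheel (a joint): Angle of the tare wheel on the left end of the scale, upright axis, rad, counter-clockwise from above positive, 0 when the pointer points along the scale's +x; range -1.9 to 1.9. Friction 0.12 N m, no spring: it stays where it is left.
- wheel_grip (a point): On the tare wheel's axis, half-way up its grip bar, 94 mm above the counter. The wheel is a black disc 132 mm across, its top 76 mm above the counter; the straight grey bar on it is 90 mm long (along this frame's y), 16 mm thick (x), 36 mm tall. The frame turns with the wheel, x toward the pointer, square to the bar.
- pointer_tip (a point): Outer end of the wheel's brass pointer, 86 mm from the wheel's axis, 69 mm above the counter; the pointer is 8 mm wide and sticks out of the disc's rim along the wheel's x. It starts on the far-left side of the rim.
- mark_tip (a point): The mark: top of the 8 mm wide brass nose of a stiff clip on the far side of the ring under the wheel, 86 mm from the wheel's axis, 62 mm above the counter, 3 mm below the pointer's underside; the nose ends 98 mm from the axis. With the pointer over the mark, pointer_tip is straight above this point. The clip sits up to 0.35 rad either side of the scale's +x and must stay there.
- jar: Bystander: closed glass jar, 76 mm across, 100 mm tall; origin under its centre. To be left alone.
- sponge_bowl: Bystander: open white bowl, 90 mm across, 40 mm tall; origin under its centre. To be left alone.
- pen_cup: Bystander: dark steel cup, 72 mm across, 100 mm tall; origin under its centre. To be left alone.
Things that resemble listed ones, but are neither listed nor needed, are in the scene too. What is shaped like the part that bears pan_grip but blue or yellow is not meant.

How it is judged:
On the way, in this order (a step that is already met when the one before it is completed fails the run):
1. the pan lies flat and square on the deck, its hole over the pin (horizontal distance between pan_hole and pin_tip below 0.006 m and z of pan_hole in the frame of deck_centre below 0.003 m and angle between pan_grip's own z axis and vertical below 0.05 rad and x of pan_grip in the frame of deck_centre between -0.035 and 0.015 m and angle between the x axis of pan_grip and the x axis of deck_centre, either way round below 0.17 rad), for 0.2 s.
2. the pointer stands over the mark (all of step 1 and horizontal distance between pointer_tip and mark_tip below 0.005 m), for 0.2 s.
At the end, for the whole second after the job is handed in: The pan rests flat (under 3 mm off the deck at the hole, tilt under 0.05 rad), hole centre within 6 mm of the pin axis, hole end to the far side, within 0.17 rad of square; pointer_tip within 5 mm of mark_tip seen from above; pan and wheel at rest (all of step 2 and linear speed of letter_pan below 0.02 m/s and velocity of joint tare_wheel between -0.05 and 0.05 rad/s); the robot touches nothing.
It fails at once if the pan is let go with its underside more than 30 mm above the deck (z of pan_grip in the frame of deck_centre above 0.06 m and horizontal distance between pan_grip and deck_centre below 0.12 m and contact force between the fingers and letter_pan below 0.05 N).
It fails at once if the mark clip is moved by more than 5 mm (distance of mark_tip from where it was at the start of the episode above 0.005 m).
It fails at once if a bystander is moved by more than 30 mm (distance of any of jar, sponge_bowl, pen_cup from where it was at the start of the episode above 0.03 m).
It also fails if it takes over 48 s, if anything falls off the work surface, if the arm or the gripper's body presses on something with over 40 N, if the wrist force passes 120 N, or if a joint passes its speed limit or range.

## Working session

There is one attempt and no reset: what is moved stays moved. The work goes in short steps, Python scripts to look and compute and a tool call to move; the robot and the scene stay as the last step left them, time stands still between calls to the robot, and variables do not carry over. Pictures are saved under pics/ and viewed, at most 10 in all, crops included, and the job is handed in when it is done.

Besides the shell and the picture viewer there is one more tool, called after "Emit:" as a command line: name --argument value ..., lists and objects as JSON in quotes. move_arm: Moves the arm, as the interface text tells. Its arguments: {"type":"object","properties":{"steps":{"type":"array","items":{"type":"object","properties":{"dx":{"type":"number"},"dy":{"type":"number"},"dz":{"type":"number"},"spin":{"type":"number"}}}},"claw":{"type":"number"},"squeeze":{"type":"number"}},"required":["steps"]}

```bash
mkdir -p pics
cat > h.py <<'E'
import numpy as np, cv2
from bench import telemetry, imaging, job, r
def cam(n): return imaging.camera(n)
def ray(c,u,v):
    K=c["camera_matrix"];R=np.array(c["R"]);t=np.array(c["t"])
    d=R.T@np.linalg.solve(K,[u,v,1.]); return -R.T@t,d
def onz(c,u,v,z):
    o,d=ray(c,u,v); return o+d*(z-o[2])/d[2]
def proj(c,X):
    p=c["camera_matrix"]@(np.array(c["R"])@np.array(X)+c["t"]); return p[:2]/p[2]
def save(n,img,s=1): cv2.imwrite("pics/"+n,cv2.resize(img[:,:,::-1],None,fx=s,fy=s,interpolation=cv2.INTER_CUBIC))
E
python3 - <<'E'
from h import *
import pickle
for n in("top","side"):
    c=cam(n); save(n+"0.png",c["img"],1.4); pickle.dump(c,open(n+"0.pkl","wb")); print(n,ray(c,280,210))
s=telemetry.read_state(); print({k:np.round(v,3) for k,v in s.items()}, r.tips_ahead)
E
```

```text
top (array([ 0.20288362, -0.10992135,  1.50570576]), array([ 0.16974184, -0.00303482, -0.98552036]))
side (array([ 0.31290141, -0.8986877 ,  0.9488021 ]), array([ 0.13589653,  0.63990023, -0.7564917 ]))
{'time': np.float64(0.1), 'joint_positions': array([-1.178,  0.333, -0.065,  1.461,  0.022,  1.35 , -0.089]), 'joint_vel': array([-0.001, -0.001,  0.001, -0.001, -0.001, -0.001, -0.001]), 'joint_torque': array([ 2.0000e-03, -6.2454e+01,  2.5000e-02, -3.9072e+01, -6.2000e-02,
        3.7000e-02,  0.0000e+00]), 'ee_pos': array([0.252, 0.572, 0.404]), 'eef_rot': array([ 0.206,  0.978, -0.001, -0.   ]), 'ft_force': array([-0.479, -0.165,  0.206]), 'torque': array([-0.044, -0.042,  0.006]), 'grip_force': np.float64(0.0), 'width': np.float64(0.087)} 0.1822
```

View pics/top0.png

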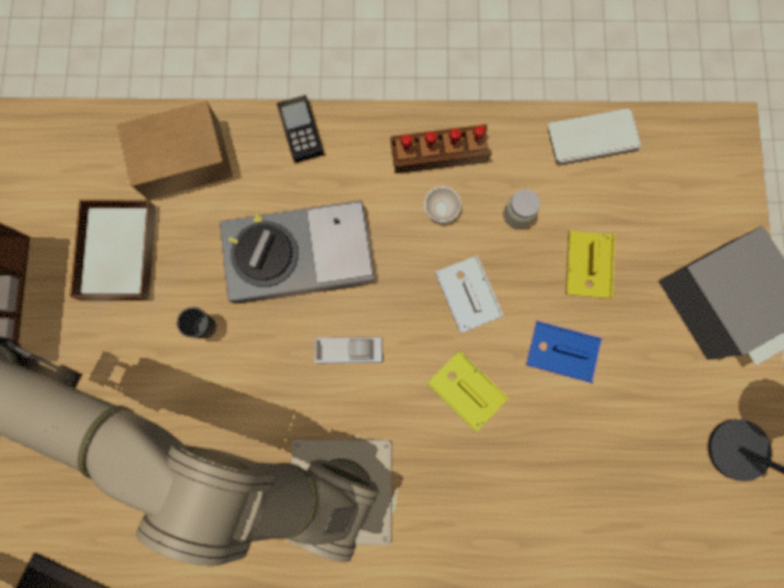

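View pics/side0.png

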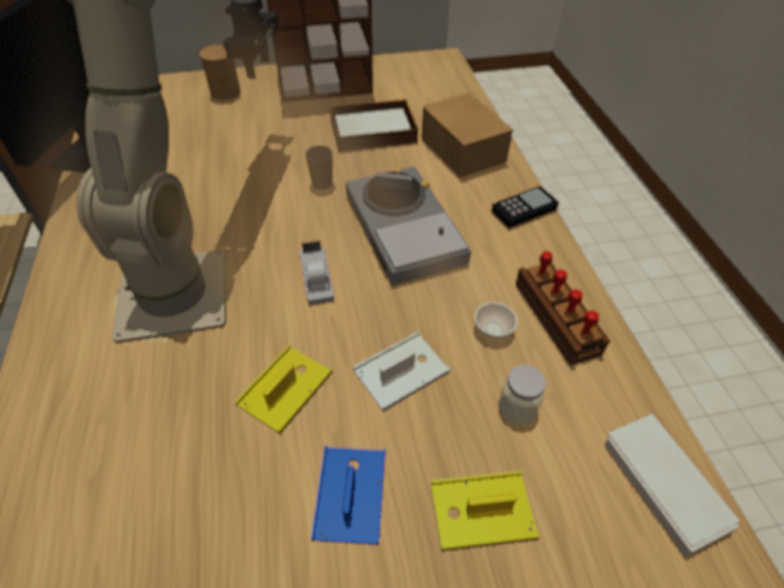

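Candidates (top0, shown pixels): the white pan (468,294), yellow pans (590,264) and (467,392), blue pan (564,351), the white box (593,136) and the white tray liner (113,250). By the description it is the white finned one at (468,294), with its hole at (460,275). The scale is at (297,250), with pin (337,221), pointer (234,240) and mark (258,218). The side view agrees: white pan at (400,370), pin at (441,231).

Run:
```python
from h import *
import pickle
c=pickle.load(open("top0.pkl","rb")); save("crop1.png",c["img"][130:242,152:362],3.8)
hsv=cv2.cvtColor(c["img"],cv2.COLOR_RGB2HSV)
def blobs(m,z,lab):
    n,l,st,ce=cv2.connectedComponentsWithStats(m.astype(np.uint8))
    for i in range(1,n):
        if st[i,4]>3:
            p=np.argwhere(l==i)[:,::-1].astype(np.float32)
            W=np.array([onz(c,u,v,z)[:2] for u,v in p])
            print(lab,st[i],ce[i].round(1),W.mean(0).round(4),[np.round(x,3) for x in cv2.minAreaRect(W.astype(np.float32)*1000)])
m=np.zeros(hsv.shape[:2],bool); m[175:245,300:365]=1
blobs(m&(hsv[...,1]<60)&(hsv[...,2]>120),.006,"pan")
m[:]=0; m[140:220,155:270]=1
blobs(m&(hsv[...,1]>110)&(hsv[...,2]>110)&(hsv[...,0]>20)&(hsv[...,0]<35),.065,"brass")
blobs(m&(hsv[...,1]<100)&(hsv[...,2]>120),.06,"light")
```

```text
pan [ 311  183   48   55 1563] [334.6 209.8] [ 0.4631 -0.2997] [array([ 464.253, -299.495]), array([162.961, 113.927]), np.float64(21.83)]
brass [182 152   5   7  29] [183.8 155.3] [0.6338 0.2073] [array([634.9  , 206.524]), array([20.999, 13.325]), np.float64(2.511)]
brass [165 170   5   4  12] [167.1 171.8] [0.5771 0.2601] [array([577.917, 260.388]), array([16.935,  6.974]), np.float64(45.79)]
light [ 157  143  109   73 4003] [221.1 176.7] [0.5629 0.0814] [array([558.151, 113.31 ]), array([199.212, 350.071]), np.float64(9.176)]
light [179 165  13  25 107] [184.8 177.2] [0.5601 0.2017] [array([561.061, 201.097]), array([13.875, 89.621]), np.float64(67.972)]
```

View pics/crop1.png

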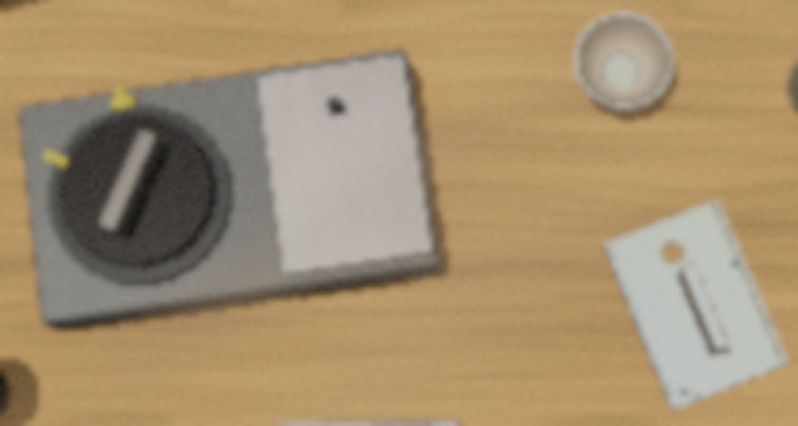

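Crop1 confirms the choice: a white pan with hole at (672,252) toward the far-left and fin at (700..720, 275..350). Pin (336,105), pointer (55,158), mark clip (123,98) and bar (127,180) are all visible.

Run:
```python
from h import *
import pickle
c=pickle.load(open("top0.pkl","rb"));s=pickle.load(open("side0.pkl","rb"))
def W(cam,m,z):
    return np.array([onz(cam,u,v,z)[:2] for v,u in np.argwhere(m)],np.float32)*1000
def big(m):
    n,l,st,ce=cv2.connectedComponentsWithStats(m.astype(np.uint8)); return l==1+st[1:,4].argmax()
def rect(lab,m,cam,z):
    a=cv2.minAreaRect(W(cam,big(m),z)); print(lab,np.round(a[0],1),np.round(a[1],1),round(a[2],2))
h=cv2.cvtColor(c["img"],cv2.COLOR_RGB2HSV);hs=cv2.cvtColor(s["img"],cv2.COLOR_RGB2HSV)
def box(h,x0,x1,y0,y1):
    m=np.zeros(h.shape[:2],bool);m[y0:y1,x0:x1]=1;return m
print("bgr deck/housing/pan", h[175,240],h[160,205],h[230,332],"side",hs[172,300],hs[150,275],hs[275,275])
B=box(h,150,270,140,220)
rect("deck top",B&(h[...,2]>150)&(h[...,1]<60),c,.06)
B2=box(hs,240,340,110,205)
for th in (130,140,150): rect("deck side",B2&(hs[...,2]>th)&(hs[...,1]<60),s,.06)
d=big(B&(h[...,2]<85)&(np.hypot(np.arange(560)[None]-188,np.arange(420)[:,None]-180)<30))
cnt=max(cv2.findContours(d.astype(np.uint8),cv2.RETR_EXTERNAL,cv2.CHAIN_APPROX_NONE)[0],key=len)
hw=np.array([onz(c,*p[0],.076)[:2] for p in cnt],np.float32)*1000
print("disc",cv2.minEnclosingCircle(hw),cv2.fitEllipse(hw))
bar=big(box(h,176,196,160,195)&(h[...,2]>95)); rect("bar top",bar,c,.112)
print("hole top",onz(c,152+672/3.8,130+252/3.8,.003))
print("hole side",onz(s,422/1.4,358/1.4,.003))
print("pin top",onz(c,240.4,157.6,.07),"side",onz(s,441/1.4,231/1.4,.07))
rect("pan side",box(hs,245,325,230,295)&(hs[...,1]<60)&(hs[...,2]>120),s,.006)
# crops for fin/wheel in side
save("crop2.png",np.vstack([s["img"][112:182,240:345],s["img"][230:300,240:345]]),4.2)
```

```text
bgr deck/housing/pan [ 18  16 187] [ 26  16 124] [ 78   7 195] side [ 13  23 155] [14 58 93] [ 33  18 153]
deck top [577.1  12.5] [180.9 130.9] 8.88
deck side [573.   10.7] [179.1 131.1] 9.2
deck side [573.7   9.9] [177.8 125.9] 9.16
deck side [574.6  10.3] [175.8 120.7] 9.14
disc ((545.7344360351562, 183.497802734375), 76.78572082519531) ((547.6732788085938, 184.50450134277344), (139.05215454101562, 149.14988708496094), 2.928856134414673)
bar top [548.3 190.3] [16.8 90. ] 68.81
hole top [ 0.51019531 -0.28105755  0.003     ]
hole side [ 0.50839598 -0.28030337  0.003     ]
pin top [0.62559014 0.01794718 0.07      ] side [0.62152182 0.0125043  0.07      ]
pan side [ 459.2 -296.8] [163.7 114.4] 22.04
```

View pics/crop2.png

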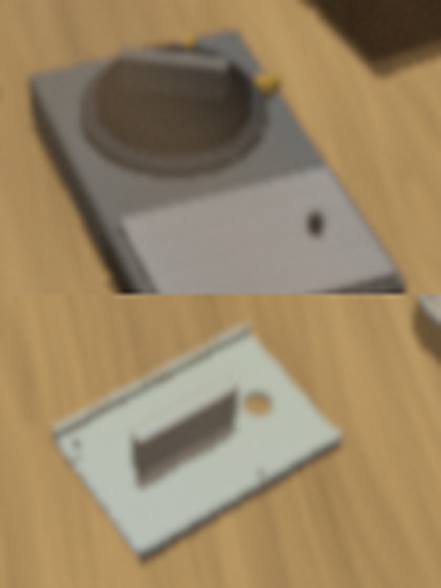

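Measurements agree with the given sizes:

| Item | Position (mm) | Yaw |
|---|---|---|
| pan_grip | (454, -303) | 22° |
| Deck centre | (575.5, 11.7) | 9° |
| Wheel axis | (548, 190) | pointer 68.8° |
| Mark | – | ~11° |

Now going over the pan.

Emit:
move_arm --steps '[{"dx": -3.43, "dy": -2.18}, {"dx": -3.43, "dy": -2.18}, {"dx": -3.43, "dy": -2.18}, {"dx": -3.43, "dy": -2.18}, {"dx": -3.43, "dy": -2.18}, {"dx": -3.43, "dy": -2.18}, {"dx": -3.43, "dy": -2.18}, {"dx": -3.43, "dy": -2.18}, {"dx": -3.43, "dy": -2.18}, {"dx": -3.43, "dy": -2.18}, {"dx": -3.43, "dy": -2.18}]' --claw 4

```text
$.steps[0]: bad value
```

Emit:
move_arm --steps '[{"dx": -1.34, "dy": -3.99}, {"dx": -1.34, "dy": -3.99}, {"dx": -1.34, "dy": -3.99}, {"dx": -1.34, "dy": -3.99}, {"dx": -1.34, "dy": -3.99}, {"dx": -1.34, "dy": -3.99}, {"dx": -1.34, "dy": -3.99}, {"dx": -1.34, "dy": -3.99}, {"dx": -1.34, "dy": -3.99}, {"dx": -1.34, "dy": -3.99}, {"dx": -1.34, "dy": -3.99}, {"dx": -1.34, "dy": -3.99}]'

```text
$.steps[0]: bad value
```

Emit:
move_arm --steps '[{"spin": 0.146}, {"spin": 0.146}, {"spin": 0.146}, {"spin": 0.146}, {"spin": 0.146}, {"spin": 0.146}, {"spin": 0.146}, {"spin": 0.146}]'

```text
$.steps[0]: bad value
```

Emit:
move_arm --steps '[{"spin": 0.146}, {"spin": 0.146}, {"spin": 0.146}, {"spin": 0.146}, {"spin": 0.146}, {"spin": 0.146}, {"spin": 0.146}, {"spin": 0.146}, {}]'

```text
$.steps[0]: bad value
```

```bash
cat >> h.py <<'E'
def pose():
    s=telemetry.read_state(); q=s["eef_rot"]
    from scipy.spatial.transform import Rotation as Ro
    M=Ro.from_quat(q).as_matrix(); return np.array(s["ee_pos"]),M,s
def go(x,y,z,yaw):
    "tool-axis shift (cm) to put TCP at x,y,z, and spin to put tool y at yaw deg"
    p,M,s=pose(); ty=np.degrees(np.arctan2(M[1,1],M[0,1]))
    print("t",round(float(s["time"]),2),"p",p.round(4),"ty",round(ty,2),"tilt",round(float(np.hypot(M[0,2],M[1,2])),4),"q7",round(float(s["joint_positions"][6]),2),"F",np.round(s["ft_force"],1),"w",round(float(s["width"]),4),"grip",round(float(s["grip_force"]),1))
    print("shift cm",((M.T@(np.array([x,y,z])-p))*100).round(2),"spin",round(np.radians((ty-yaw+180)%360-180),4))
E
python3 -c "
from h import *
go(.4537,-.303,.197,-68)"
```

```text
t 0.1 p [0.2524 0.5716 0.404 ] ty 66.18 tilt 0.0013 q7 -0.09 F [-0.5 -0.2  0.2] w 0.0871 grip 0.0
shift cm [-53.74 -71.85  20.8 ] spin 2.3418
```

Each row apparently needs all four keys.

Emit:
move_arm --steps '[{"dx": -3.43, "dy": -2.18, "dz": 0, "spin": 0}, {"dx": -3.43, "dy": -2.18, "dz": 0, "spin": 0}, {"dx": -3.43, "dy": -2.18, "dz": 0, "spin": 0}, {"dx": -3.43, "dy": -2.18, "dz": 0, "spin": 0}, {"dx": -3.43, "dy": -2.18, "dz": 0, "spin": 0}, {"dx": -3.43, "dy": -2.18, "dz": 0, "spin": 0}, {"dx": -3.43, "dy": -2.18, "dz": 0, "spin": 0}, {"dx": -3.43, "dy": -2.18, "dz": 0, "spin": 0}, {"dx": -3.43, "dy": -2.18, "dz": 0, "spin": 0}, {"dx": -3.43, "dy": -2.18, "dz": 0, "spin": 0}, {"dx": -3.43, "dy": -2.18, "dz": 0, "spin": 0}]' --claw 4

```text
time: 1.2
ee_pos: [0.5013, 0.1984, 0.4046]
eef_rot: [0.206, 0.978, -0.0, -0.0]
ft_force: [0.7, -0.1, -0.7]
width: 0.0399
grip_force: 0.0
```

Emit:
move_arm --steps '[{"dx": -1.34, "dy": -3.99, "dz": 0, "spin": 0}, {"dx": -1.34, "dy": -3.99, "dz": 0, "spin": 0}, {"dx": -1.34, "dy": -3.99, "dz": 0, "spin": 0}, {"dx": -1.34, "dy": -3.99, "dz": 0, "spin": 0}, {"dx": -1.34, "dy": -3.99, "dz": 0, "spin": 0}, {"dx": -1.34, "dy": -3.99, "dz": 0, "spin": 0}, {"dx": -1.34, "dy": -3.99, "dz": 0, "spin": 0}, {"dx": -1.34, "dy": -3.99, "dz": 0, "spin": 0}, {"dx": -1.34, "dy": -3.99, "dz": 0, "spin": 0}, {"dx": -1.34, "dy": -3.99, "dz": 0, "spin": 0}, {"dx": -1.34, "dy": -3.99, "dz": 0, "spin": 0}, {"dx": -1.34, "dy": -3.99, "dz": 0, "spin": 0}]'

```text
time: 2.4
ee_pos: [0.4539, -0.3045, 0.4046]
eef_rot: [0.206, 0.979, 0.0, 0.0]
ft_force: [1.2, -0.7, 0.1]
width: 0.0399
grip_force: 0.0
```

Emit:
move_arm --steps '[{"dx": 0, "dy": 0, "dz": 0, "spin": 0.146}, {"dx": 0, "dy": 0, "dz": 0, "spin": 0.146}, {"dx": 0, "dy": 0, "dz": 0, "spin": 0.146}, {"dx": 0, "dy": 0, "dz": 0, "spin": 0.146}, {"dx": 0, "dy": 0, "dz": 0, "spin": 0.146}, {"dx": 0, "dy": 0, "dz": 0, "spin": 0.146}, {"dx": 0, "dy": 0, "dz": 0, "spin": 0.146}, {"dx": 0, "dy": 0, "dz": 0, "spin": 0.146}]'

```text
time: 3.2
ee_pos: [0.4544, -0.3029, 0.4044]
eef_rot: [0.714, 0.7, -0.0, -0.0]
ft_force: [-0.5, -0.5, -0.1]
width: 0.04
grip_force: 0.0
```

Emit:
move_arm --steps '[{"dx": 0, "dy": 0, "dz": 0, "spin": 0.146}, {"dx": 0, "dy": 0, "dz": 0, "spin": 0.146}, {"dx": 0, "dy": 0, "dz": 0, "spin": 0.146}, {"dx": 0, "dy": 0, "dz": 0, "spin": 0.146}, {"dx": 0, "dy": 0, "dz": 0, "spin": 0.146}, {"dx": 0, "dy": 0, "dz": 0, "spin": 0.146}, {"dx": 0, "dy": 0, "dz": 0, "spin": 0.146}, {"dx": 0, "dy": 0, "dz": 0, "spin": 0.146}, {"dx": 0, "dy": 0, "dz": 0, "spin": 0}]'

```text
time: 4.1
ee_pos: [0.4544, -0.3028, 0.4044]
eef_rot: [0.981, 0.193, -0.0, -0.0]
ft_force: [0.1, 0.5, 0.7]
width: 0.0402
grip_force: 0.0
```

```bash
python3 -c "
from h import *
go(.4537,-.303,.197,-68)"
```

```text
t 4.1 p [ 0.4544 -0.3028  0.4044] ty -67.8 tilt 0.0006 q7 -0.5 F [0.1 0.5 0.7] w 0.0402 grip 0.0
shift cm [-0.07 -0.   20.74] spin 0.0035
```

Emit:
move_arm --steps '[{"dx": 0, "dy": 0, "dz": 3.5, "spin": 0}, {"dx": 0, "dy": 0, "dz": 3.5, "spin": 0}, {"dx": 0, "dy": 0, "dz": 3.5, "spin": 0}, {"dx": 0, "dy": 0, "dz": 3, "spin": 0}, {"dx": 0, "dy": 0, "dz": 2.5, "spin": 0}, {"dx": 0, "dy": 0, "dz": 2, "spin": 0}, {"dx": 0, "dy": 0, "dz": 1.6, "spin": 0}, {"dx": 0, "dy": 0, "dz": 1, "spin": 0}, {"dx": 0, "dy": 0, "dz": 0, "spin": 0}]'

```text
time: 5.0
ee_pos: [0.4542, -0.3028, 0.1978]
eef_rot: [0.981, 0.194, -0.001, -0.0]
ft_force: [-0.2, 0.7, 0.9]
width: 0.0401
grip_force: 0.0
```

Emit:
move_arm --steps '[{"dx": 0, "dy": 0, "dz": 0, "spin": 0}, {"dx": 0, "dy": 0, "dz": 0, "spin": 0}, {"dx": 0, "dy": 0, "dz": 0, "spin": 0}, {"dx": 0, "dy": 0, "dz": 0, "spin": 0}, {"dx": 0, "dy": 0, "dz": 0, "spin": 0}]' --claw 0 --squeeze 35

```text
time: 5.5
ee_pos: [0.4546, -0.303, 0.1991]
eef_rot: [0.981, 0.194, 0.0, 0.0]
ft_force: [-0.3, 0.1, 3.0]
width: 0.012
grip_force: 35.0
```

The fingers stopped at 12.0 mm, which is the fin. Lifting, then travelling toward the deck.

Emit:
move_arm --steps '[{"dx": 0, "dy": 0, "dz": -0.5, "spin": 0}, {"dx": 0, "dy": 0, "dz": -1.5, "spin": 0}, {"dx": 0, "dy": 0, "dz": -2, "spin": 0}, {"dx": 0, "dy": 0, "dz": -2.5, "spin": 0}, {"dx": 0, "dy": 0, "dz": -2.5, "spin": 0}, {"dx": 0, "dy": 0, "dz": -2, "spin": 0.1}, {"dx": 0, "dy": 0, "dz": -1, "spin": 0.124}, {"dx": 0, "dy": 0, "dz": 0, "spin": 0}]'

```text
time: 6.3
ee_pos: [0.4546, -0.3033, 0.3207]
eef_rot: [0.997, 0.082, 0.001, 0.0]
ft_force: [-0.4, 0.1, -2.7]
width: 0.0118
grip_force: 35.0
```

```bash
python3 -c "
from h import *
a=np.radians(9.)
# TCP above pan_grip target: deck centre -10 mm along scale x
x,y=.5755-.010*np.cos(a),.0117-.010*np.sin(a)
print(x,y)
go(x,y,.32,-81)"
```

```text
0.5656231165940486 0.010135655349597691
t 6.3 p [ 0.4546 -0.3033  0.3207] ty -80.63 tilt 0.0026 q7 -0.63 F [-0.4  0.1 -2.7] w 0.0118 grip 35.0
shift cm [ 16.06 -29.12   0.08] spin 0.0065
```

Emit:
move_arm --steps '[{"dx": 0.9, "dy": -1.6, "dz": 0, "spin": 0}, {"dx": 1.5, "dy": -2.8, "dz": 0, "spin": 0}, {"dx": 1.7, "dy": -3.1, "dz": 0, "spin": 0}, {"dx": 1.7, "dy": -3.1, "dz": 0, "spin": 0}, {"dx": 1.7, "dy": -3.1, "dz": 0, "spin": 0}, {"dx": 1.7, "dy": -3.1, "dz": 0, "spin": 0}, {"dx": 1.7, "dy": -3.1, "dz": 0, "spin": 0}, {"dx": 1.7, "dy": -3.1, "dz": 0, "spin": 0}, {"dx": 1.7, "dy": -3.0, "dz": 0, "spin": 0}, {"dx": 1.2, "dy": -2.2, "dz": 0, "spin": 0}, {"dx": 0.56, "dy": -0.92, "dz": 0, "spin": 0}, {"dx": 0, "dy": 0, "dz": 0, "spin": 0}]'

```text
time: 7.5
ee_pos: [0.5649, 0.012, 0.3183]
eef_rot: [0.996, 0.085, -0.0, 0.0]
ft_force: [-0.8, -0.5, -3.9]
width: 0.0116
grip_force: 35.0
```

Run:
```python
from h import *
import pickle
go(.5656,.0101,.226,-81)
for n in("top","side"):
    c=cam(n); pickle.dump(c,open(n+"1.pkl","wb"))
    i=c["img"]; a=i[115:235,160:300] if n=="top" else i[60:200,230:370]
    save(n+"1.png",cv2.resize(a,(140,140)) if 0 else a,4)
```

```text
t 7.5 p [0.5649 0.012  0.3183] ty -80.24 tilt 0.0009 q7 -1.24 F [-0.8 -0.5 -3.9] w 0.0116 grip 35.0
shift cm [0.05 0.2  9.23] spin 0.0132
```

View pics/side1.png

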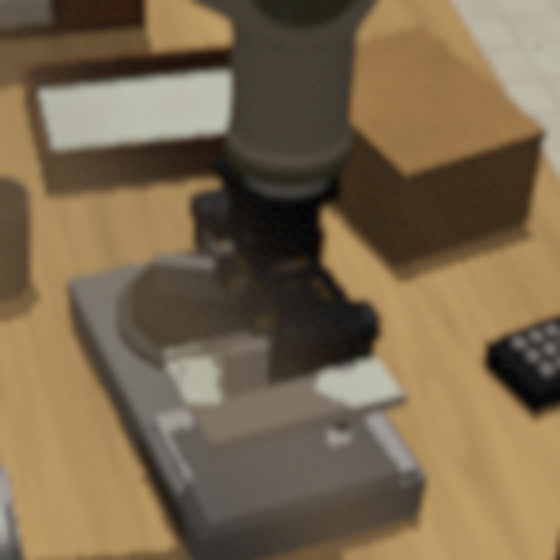

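The pan is held above the deck, near-side rim from (205,445) to (405,400) in the crop. I'll check its tilt against the projected flat pan.

Run:
```python
from h import *
import pickle
c=pickle.load(open("side1.pkl","rb")); t=pickle.load(open("top1.pkl","rb"))
p,M,s=pose(); g=p+M[:,2]*.164; a=np.radians(9.8)  # pan x yaw = ty+90
ux=np.array([np.cos(a),np.sin(a),0]);uy=np.array([-np.sin(a),np.cos(a),0])
gz=g[2]-.0045   # pan_grip a bit below grasp point
for l,x,y,z in[("far R rim top",90,-55,-16),("near R rim top",-70,-55,-16),("far R bot",90,-55,-30),("near R bot",-70,-55,-30),("far L rim",90,55,-16),("near L rim",-70,55,-16)]:
    X=np.array([g[0],g[1],gz])+ux*x/1e3+uy*y/1e3+[0,0,z/1e3]
    print(l,X.round(3),"side crop",((proj(c,X)-[230,60])*4).round(0),"top crop",((proj(t,X)-[160,115])*4).round(0))
```

```text
far R rim top [ 0.662 -0.03   0.134] side crop [411. 388.] top crop [376. 103.]
near R rim top [ 0.505 -0.057  0.134] side crop [219. 439.] top crop [407. 297.]
far R bot [ 0.662 -0.03   0.12 ] side crop [409. 402.] top crop [377. 109.]
near R bot [ 0.505 -0.057  0.12 ] side crop [218. 453.] top crop [408. 301.]
far L rim [0.644 0.079 0.134] side crop [351. 304.] top crop [239. 125.]
near L rim [0.486 0.051 0.134] side crop [167. 350.] top crop [268. 320.]
```

View pics/top1.png

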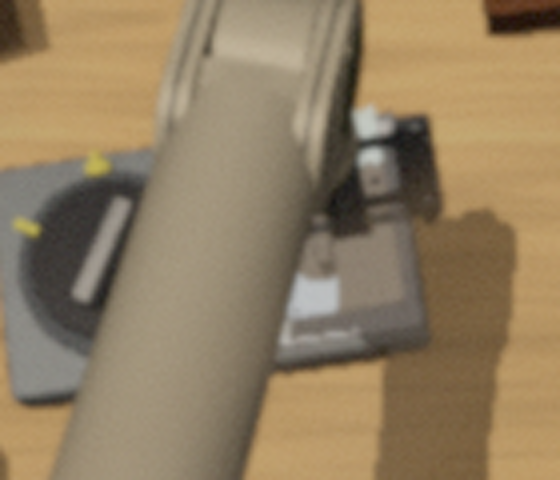

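The side view fits a flat pan in the hand to within a few mm. Aligning and lowering to just above the pin.

Emit:
move_arm --steps '[{"dx": 0.05, "dy": 0.15, "dz": 0, "spin": 0.013}, {"dx": 0, "dy": 0, "dz": 1, "spin": 0}, {"dx": 0, "dy": 0, "dz": 1, "spin": 0}, {"dx": 0, "dy": 0, "dz": 1, "spin": 0}, {"dx": 0, "dy": 0, "dz": 0.6, "spin": 0}, {"dx": 0, "dy": 0, "dz": 0, "spin": 0}, {"dx": 0, "dy": 0, "dz": 0, "spin": 0}]'

```text
time: 8.3
ee_pos: [0.5656, 0.0093, 0.2827]
eef_rot: [0.997, 0.076, -0.0, 0.0]
ft_force: [-0.2, -0.9, -3.5]
width: 0.0115
grip_force: 35.0
```

Run:
```python
from h import *
go(.5656,.0101,.259,-81)
c=cam("side"); save("side2.png",c["img"][110:190,250:355],5.7)
```

```text
t 8.3 p [0.5656 0.0093 0.2827] ty -81.25 tilt 0.0002 q7 -1.22 F [-0.2 -0.9 -3.5] w 0.0115 grip 35.0
shift cm [ 0.02 -0.08  2.37] spin -0.0043
```

View pics/side2.png

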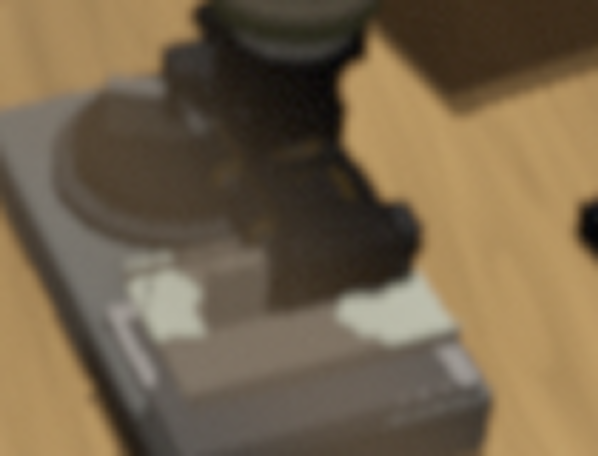

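The pan hovers square over the deck; the hand hides the hole. Lowering further and feeling the contact.

Emit:
move_arm --steps '[{"dx": 0, "dy": -0.08, "dz": 0.4, "spin": 0}, {"dx": 0, "dy": 0, "dz": 0.3, "spin": 0}, {"dx": 0, "dy": 0, "dz": 0.2, "spin": 0}, {"dx": 0, "dy": 0, "dz": 0.2, "spin": 0}, {"dx": 0, "dy": 0, "dz": 0, "spin": 0}]'

```text
time: 8.85
ee_pos: [0.5653, 0.0102, 0.2714]
eef_rot: [0.997, 0.076, -0.0, 0.0]
ft_force: [-0.2, -0.3, -3.4]
width: 0.0116
grip_force: 35.0
```

Emit:
move_arm --steps '[{"dx": 0, "dy": 0, "dz": 0.2, "spin": 0}, {"dx": 0, "dy": 0, "dz": 0.2, "spin": 0}, {"dx": 0, "dy": 0, "dz": 0, "spin": 0}]'

```text
time: 9.15
ee_pos: [0.5653, 0.0102, 0.2675]
eef_rot: [0.997, 0.076, -0.0, -0.0]
ft_force: [0.0, 0.8, -4.0]
width: 0.0119
grip_force: 35.0
```

Emit:
move_arm --steps '[{"dx": 0, "dy": 0, "dz": 0.2, "spin": 0}, {"dx": 0, "dy": 0, "dz": 0.2, "spin": 0}, {"dx": 0, "dy": 0, "dz": 0, "spin": 0}]'

```text
time: 9.45
ee_pos: [0.5653, 0.0102, 0.2634]
eef_rot: [0.997, 0.076, -0.0, -0.0]
ft_force: [0.1, 0.7, -3.8]
width: 0.0114
grip_force: 35.0
```

No contact well below the pin-top height, so the hole seems to be over the pin. Continuing down.

Emit:
move_arm --steps '[{"dx": 0, "dy": 0, "dz": 0.15, "spin": 0}, {"dx": 0, "dy": 0, "dz": 0.15, "spin": 0}, {"dx": 0, "dy": 0, "dz": 0, "spin": 0}]'

```text
time: 9.75
ee_pos: [0.5653, 0.0102, 0.2605]
eef_rot: [0.997, 0.076, -0.0, -0.0]
ft_force: [0.4, 0.0, -4.6]
width: 0.0118
grip_force: 35.0
```

Emit:
move_arm --steps '[{"dx": 0, "dy": 0, "dz": 0.15, "spin": 0}, {"dx": 0, "dy": 0, "dz": 0.15, "spin": 0}, {"dx": 0, "dy": 0, "dz": 0, "spin": 0}]'

```text
time: 10.05
ee_pos: [0.5656, 0.01, 0.259]
eef_rot: [0.997, 0.076, 0.0, -0.001]
ft_force: [-9.1, 0.6, 15.7]
width: 0.0115
grip_force: 35.0
```

Contact came at z = 0.259, as predicted for a seated pan. Releasing and rising.

Emit:
move_arm --steps '[{"dx": 0, "dy": 0, "dz": 0, "spin": 0}, {"dx": 0, "dy": 0, "dz": 0, "spin": 0}, {"dx": 0, "dy": 0, "dz": 0, "spin": 0}]' --claw 4

```text
time: 10.35
ee_pos: [0.5655, 0.0101, 0.2578]
eef_rot: [0.997, 0.076, 0.0, -0.0]
ft_force: [0.2, 0.1, 0.4]
width: 0.0282
grip_force: 0.0
```

Emit:
move_arm --steps '[{"dx": 0, "dy": 0, "dz": -1, "spin": 0}, {"dx": 0, "dy": 0, "dz": -2, "spin": 0}, {"dx": 0, "dy": 0, "dz": -3, "spin": 0}, {"dx": 0, "dy": 0, "dz": -4, "spin": 0}, {"dx": -3, "dy": 0, "dz": -2, "spin": -0.14}, {"dx": -3, "dy": 0, "dz": 0, "spin": -0.14}, {"dx": -3, "dy": 0, "dz": 0, "spin": -0.14}, {"dx": 0, "dy": 0, "dz": 0, "spin": -0.14}, {"dx": 0, "dy": 0, "dz": 0, "spin": -0.14}, {"dx": 0, "dy": 0, "dz": 0, "spin": -0.14}, {"dx": 0, "dy": 0, "dz": 0, "spin": -0.14}, {"dx": 0, "dy": 0, "dz": 0, "spin": 0}]'

```text
time: 11.55
ee_pos: [0.4798, -0.016, 0.3783]
eef_rot: [0.843, 0.537, 0.0, -0.0]
ft_force: [0.2, 0.6, 0.4]
width: 0.0399
grip_force: 0.0
```

Run:
```python
from h import *
import pickle
go(.548,.190,.38,68.8)
for n in("top","side"):
    c=cam(n); pickle.dump(c,open(n+"3.pkl","wb"))
    if n=="side": save("side3.png",c["img"][100:200,240:370],5.7)
    else: save("top3.png",c["img"][120:225,155:285],5.7)
```

```text
t 11.55 p [ 0.4798 -0.016   0.3783] ty -24.99 tilt 0.0008 q7 -0.49 F [0.2 0.6 0.4] w 0.0399 grip 0.0
shift cm [21.55 -2.52 -0.16] spin -1.637
```

View pics/side3.png

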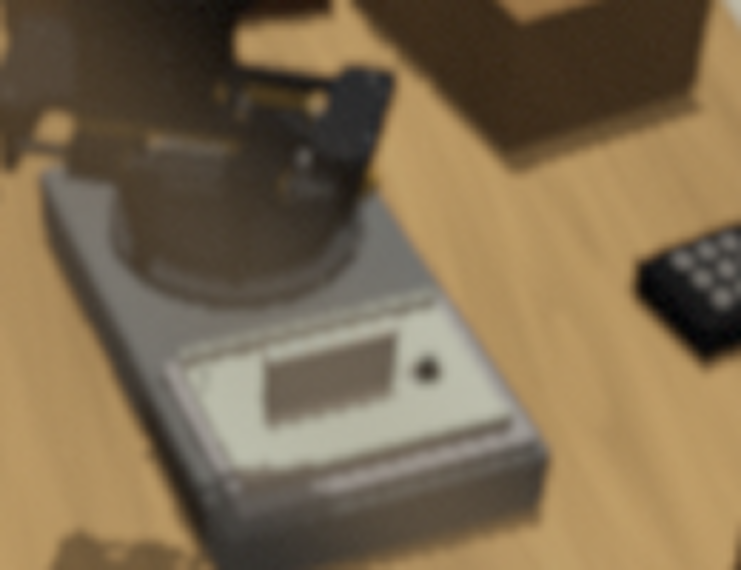

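The pan lies flat and square with the pin showing in the hole at (427,368). Now to the wheel.

Emit:
move_arm --steps '[{"dx": 2.5, "dy": -0.4, "dz": 0, "spin": 0}, {"dx": 3.5, "dy": -0.4, "dz": 0, "spin": 0}, {"dx": 3.5, "dy": -0.4, "dz": 0, "spin": 0}, {"dx": 3.5, "dy": -0.4, "dz": 0, "spin": 0}, {"dx": 3.5, "dy": -0.4, "dz": 0, "spin": 0}, {"dx": 3, "dy": -0.4, "dz": 0, "spin": 0}, {"dx": 2.05, "dy": -0.12, "dz": 0, "spin": 0}]'

```text
time: 12.35
ee_pos: [0.5484, 0.194, 0.3771]
eef_rot: [0.844, 0.537, -0.0, -0.0]
ft_force: [-0.3, -0.1, 0.7]
width: 0.04
grip_force: 0.0
```

Emit:
move_arm --steps '[{"dx": 0, "dy": 0, "dz": 0, "spin": -0.14}, {"dx": 0, "dy": 0, "dz": 0, "spin": -0.14}, {"dx": 0, "dy": 0, "dz": 0, "spin": -0.14}, {"dx": 0, "dy": 0, "dz": 0, "spin": -0.14}, {"dx": 0, "dy": 0, "dz": 0, "spin": -0.14}, {"dx": 0, "dy": 0, "dz": 0, "spin": -0.14}, {"dx": 0, "dy": 0, "dz": 0, "spin": -0.14}, {"dx": 0, "dy": 0, "dz": 0, "spin": -0.14}, {"dx": 0, "dy": 0, "dz": 0, "spin": -0.14}, {"dx": 0, "dy": 0, "dz": 0, "spin": -0.14}, {"dx": 0, "dy": 0, "dz": 0, "spin": -0.14}, {"dx": 0, "dy": 0, "dz": 0, "spin": -0.097}]'

```text
time: 13.55
ee_pos: [0.5483, 0.1912, 0.3774]
eef_rot: [0.183, 0.983, -0.0, -0.0]
ft_force: [0.4, -0.3, -0.9]
width: 0.0399
grip_force: 0.0
```

Run:
```python
from h import *
import pickle
go(.548,.190,.264,68.8)
for n in("top0","side0"):
    c=pickle.load(open(n+".pkl","rb")); h=cv2.cvtColor(c["img"],cv2.COLOR_RGB2HSV)
    g=(h[...,1]>110)&(h[...,2]>110)&(h[...,0]>20)&(h[...,0]<35)
    # rays of brass pixels near the clip and pointer, at nose height and pointer height
    for lab,z,lo,hi in(("mark",.062,-15,35),("pointer",.069,50,90)):
        P=[]
        for v,u in np.argwhere(g):
            X=onz(c,u,v,z)[:2]*1000-[548,190]
            rr,th=np.hypot(*X),np.degrees(np.arctan2(X[1],X[0]))
            if 62<rr<115 and lo<th<hi: P.append((rr,th))
        P=np.array(P)
        if len(P): 
            print(n,lab,len(P),"r",P[:,0].min().round(1),P[:,0].max().round(1),"th mean",P[:,1].mean().round(2))
            for a in range(62,115,6):
                q=P[(P[:,0]>=a)&(P[:,0]<a+6)]
                if len(q): print("   ",a,len(q),q[:,1].min().round(1),q[:,1].max().round(1),q[:,1].mean().round(1))
```

```text
t 13.55 p [0.5483 0.1912 0.3774] ty 68.86 tilt 0.0005 q7 0.91 F [ 0.4 -0.3 -0.9] w 0.0399 grip 0.0
shift cm [-0.02 -0.12 11.34] spin 0.0011
top0 mark 29 r 78.6 100.4 th mean 11.7
    74 3 9.8 14.5 12.2
    80 8 7.0 16.8 11.5
    86 8 6.8 15.7 12.0
    92 8 8.5 14.8 11.6
    98 2 10.2 12.1 11.1
top0 pointer 12 r 66.9 83.4 th mean 67.94
    62 1 69.1 69.1 69.1
    68 5 65.2 71.0 68.1
    74 4 66.2 69.5 67.9
    80 2 66.0 68.1 67.1
side0 mark 2 r 77.9 81.3 th mean 9.47
    74 1 9.9 9.9 9.9
    80 1 9.0 9.0 9.0
```

Emit:
move_arm --steps '[{"dx": 0, "dy": -0.1, "dz": 2.5, "spin": 0}, {"dx": 0, "dy": 0, "dz": 3, "spin": 0}, {"dx": 0, "dy": 0, "dz": 2.5, "spin": 0}, {"dx": 0, "dy": 0, "dz": 2, "spin": 0}, {"dx": 0, "dy": 0, "dz": 1, "spin": 0}, {"dx": 0, "dy": 0, "dz": 0.3, "spin": 0}, {"dx": 0, "dy": 0, "dz": 0, "spin": 0}]'

```text
time: 14.25
ee_pos: [0.5482, 0.1896, 0.265]
eef_rot: [0.185, 0.983, 0.0, 0.0]
ft_force: [-0.2, -0.5, -0.6]
width: 0.0401
grip_force: 0.0
```

Emit:
move_arm --steps '[{"dx": 0, "dy": 0, "dz": 0, "spin": 0}, {"dx": 0, "dy": 0, "dz": 0, "spin": 0}, {"dx": 0, "dy": 0, "dz": 0, "spin": 0}, {"dx": 0, "dy": 0, "dz": 0, "spin": 0}]' --claw 0 --squeeze 25

```text
time: 14.65
ee_pos: [0.548, 0.1887, 0.2651]
eef_rot: [0.185, 0.983, -0.0, -0.0]
ft_force: [-9.2, -14.7, 12.7]
width: 0.0157
grip_force: 11.4
```

Emit:
move_arm --steps '[{"dx": 0, "dy": 0, "dz": 0, "spin": 0.06}, {"dx": 0, "dy": 0, "dz": 0, "spin": 0.1}, {"dx": 0, "dy": 0, "dz": 0, "spin": 0.1}, {"dx": 0, "dy": 0, "dz": 0, "spin": 0.1}, {"dx": 0, "dy": 0, "dz": 0, "spin": 0.1}, {"dx": 0, "dy": 0, "dz": 0, "spin": 0.1}, {"dx": 0, "dy": 0, "dz": 0, "spin": 0.1}, {"dx": 0, "dy": 0, "dz": 0, "spin": 0.1}, {"dx": 0, "dy": 0, "dz": 0, "spin": 0.1}, {"dx": 0, "dy": 0, "dz": 0, "spin": 0.07}, {"dx": 0, "dy": 0, "dz": 0, "spin": 0.05}, {"dx": 0, "dy": 0, "dz": 0, "spin": 0}]'

```text
time: 15.85
ee_pos: [0.5474, 0.1879, 0.2651]
eef_rot: [0.627, 0.779, -0.002, -0.001]
ft_force: [-9.9, -6.0, 10.5]
width: 0.016
grip_force: 25.0
```

Run:
```python
from h import *
go(.548,.190,.264,12)
c=cam("top"); save("top4.png",c["img"][130:225,155:285],5.7)
```

```text
t 15.85 p [0.5474 0.1879 0.2651] ty 12.38 tilt 0.0034 q7 0.06 F [-9.9 -6.  10.5] w 0.016 grip 25.0
shift cm [0.19 0.1  0.11] spin 0.0066
```

View pics/top4.png

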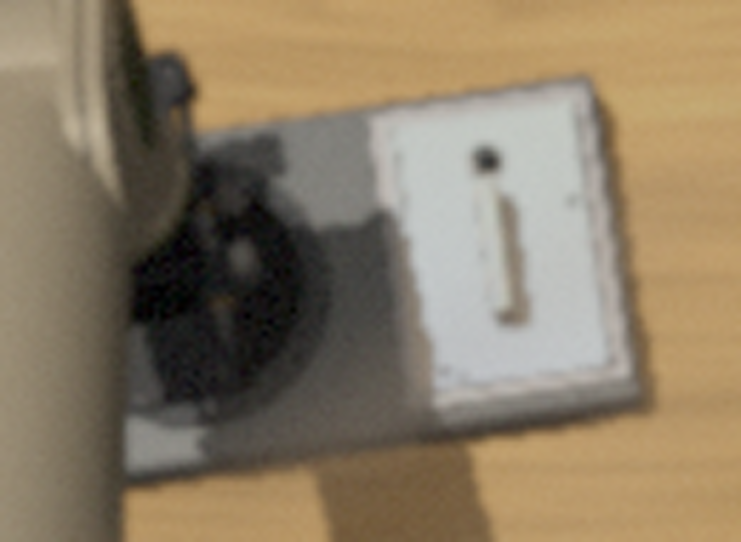

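The pan is well seated (pin (486,158)), but the arm hides the wheel. Releasing and moving aside to check the pointer.

Emit:
move_arm --steps '[{"dx": 0, "dy": 0, "dz": 0, "spin": 0}, {"dx": 0, "dy": 0, "dz": 0, "spin": 0}, {"dx": 0, "dy": 0, "dz": 0, "spin": 0}, {"dx": 0, "dy": 0, "dz": -1.5, "spin": 0}, {"dx": 0, "dy": 0, "dz": -3, "spin": 0}, {"dx": 0, "dy": 0, "dz": -4, "spin": 0}, {"dx": 0, "dy": 0, "dz": -3.5, "spin": 0}, {"dx": -3, "dy": 0, "dz": 0, "spin": 0}, {"dx": -4, "dy": 0, "dz": 0, "spin": 0}, {"dx": -4, "dy": 0, "dz": 0, "spin": 0}, {"dx": -4, "dy": 0, "dz": 0, "spin": 0}, {"dx": -4, "dy": 0, "dz": 0, "spin": 0}]' --claw 4

```text
time: 17.1
ee_pos: [0.5894, 0.0022, 0.3861]
eef_rot: [0.626, 0.78, 0.001, 0.0]
ft_force: [2.1, -0.8, -0.8]
width: 0.0401
grip_force: 0.0
```

Emit:
move_arm --steps '[{"dx": -4, "dy": 0, "dz": 0, "spin": 0}, {"dx": -4, "dy": 0, "dz": 0, "spin": 0}, {"dx": -4, "dy": 0, "dz": 0, "spin": 0}, {"dx": -4, "dy": 0, "dz": 0, "spin": 0}, {"dx": -4, "dy": 0, "dz": 0, "spin": 0}, {"dx": -3, "dy": 0, "dz": 0, "spin": 0}, {"dx": 0, "dy": 0, "dz": 0, "spin": 0}]'

```text
time: 17.8
ee_pos: [0.6382, -0.2258, 0.3858]
eef_rot: [0.628, 0.778, -0.001, 0.001]
ft_force: [-0.1, -0.5, 0.6]
width: 0.0402
grip_force: 0.0
```

Run:
```python
from h import *
import pickle
go(.548,.188,.38,12.4)
c=cam("top"); s=cam("side"); pickle.dump((c,s),open("5.pkl","wb"))
a=cv2.resize(c["img"][138:213,155:225],(400,428),interpolation=cv2.INTER_CUBIC); b=cv2.resize(s["img"][108:178,245:315],(400,428),interpolation=cv2.INTER_CUBIC)
save("both5.png",np.hstack([a,b]))
h=cv2.cvtColor(c["img"],cv2.COLOR_RGB2HSV); g=(h[...,1]>110)&(h[...,2]>110)&(h[...,0]>20)&(h[...,0]<35)
ax=np.array([547.5,188.5])
for v,u in np.argwhere(g):
    X=onz(c,u,v,.066)[:2]*1000-ax; rr,th=np.hypot(*X),np.degrees(np.arctan2(X[1],X[0]))
    if 60<rr<115: print(u,v,rr.round(0),th.round(1))
m=((h[...,2]>95)&(np.hypot(np.arange(560)[None]-185,np.arange(420)[:,None]-177)<22)).astype(np.uint8)
n,l,st,ce=cv2.connectedComponentsWithStats(m); i=1+st[1:,4].argmax()
print(cv2.minAreaRect(np.array([onz(c,u,v,.112)[:2] for v,u in np.argwhere(l==i)],np.float32)*1000))
```

```text
t 17.8 p [ 0.6382 -0.2258  0.3858] ty 12.19 tilt 0.0032 q7 0.77 F [-0.1 -0.5  0.6] w 0.0402 grip 0.0
shift cm [42.36 -0.08  0.45] spin -0.0037
183 152 100.0 12.5
184 152 99.0 10.6
182 153 97.0 14.8
183 153 96.0 12.8
184 153 96.0 10.9
182 154 94.0 15.2
183 154 93.0 13.2
184 154 92.0 11.2
185 154 92.0 9.2
182 155 90.0 15.7
183 155 90.0 13.6
184 155 89.0 11.6
185 155 88.0 9.4
186 155 88.0 7.3
182 156 87.0 16.2
183 156 86.0 14.1
184 156 85.0 11.9
185 156 85.0 9.7
186 156 84.0 7.5
182 157 84.0 16.8
183 157 83.0 14.6
184 157 82.0 12.3
185 157 81.0 10.0
186 157 81.0 7.7
182 158 80.0 17.4
183 158 79.0 15.1
184 158 79.0 12.7
185 158 78.0 10.4
183 159 76.0 15.7
184 159 75.0 13.2
185 159 75.0 10.7
183 160 73.0 16.3
184 160 72.0 13.7
185 160 71.0 11.1
((579.5240478515625, 221.38565063476562), (56.529747009277344, 135.1569366455078), 45.32402420043945)
```

View pics/both5.png

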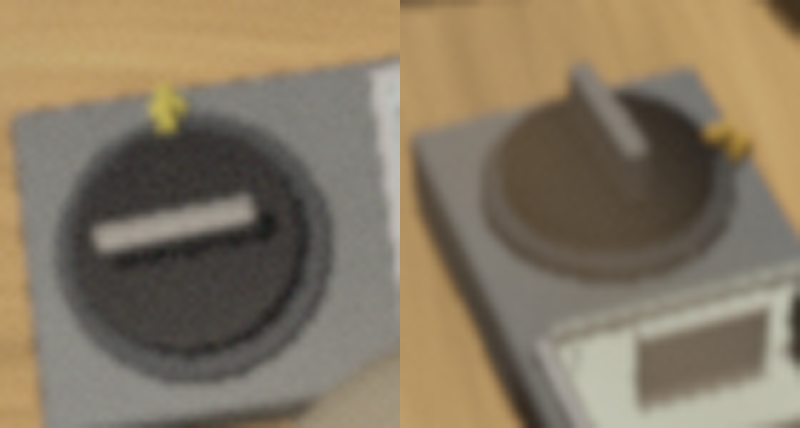

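The pointer stands over the clip nose in both views: pointer at (167,125) and nose tip at (165,88) in the left panel. I'll do a sub-pixel check on the saved pictures.

Run:
```python
from h import *
import pickle
c0=pickle.load(open("top0.pkl","rb")); c1=pickle.load(open("5.pkl","rb"))[0]
def f(c,rows,z,u0=177,u1=192):
    i=c["img"].astype(float); w=np.clip((i[...,0]+i[...,1])/2-i[...,2]-35,0,None)
    for ax in ([548,190],[547.3,188.2]):
        o=[]
        for v in rows:
            x=w[v,u0:u1]; u=(x*np.arange(u0,u1)).sum()/x.sum(); X=onz(c,u,v,z)[:2]*1000-ax
            o.append((round(float(np.hypot(*X))),round(float(np.degrees(np.arctan2(X[1],X[0]))),2),round(float(x.sum()))))
        print(ax,o)
print("nose before");f(c0,range(152,159),.062)
print("nose now");f(c1,range(152,159),.062)
print("pointer now");f(c1,range(158,162),.069)
d=np.abs(c0["img"].astype(int)-c1["img"]).sum(2)[148:165,176:194]; print(d)
```

```text
nose before
[548, 190] [(100, 11.93, 412), (98, 15.26, 306), (94, 13.57, 225), (90, 11.43, 251), (86, 11.46, 311), (83, 12.32, 282), (80, 13.66, 120)]
[547.3, 188.2] [(101, 12.85, 412), (99, 16.16, 306), (95, 14.53, 225), (91, 12.45, 251), (87, 12.53, 311), (84, 13.42, 282), (81, 14.78, 120)]
nose now
[548, 190] [(100, 12.0, 434), (98, 15.39, 316), (94, 13.63, 232), (90, 11.55, 250), (86, 11.73, 295), (83, 12.69, 267), (80, 13.5, 191)]
[547.3, 188.2] [(101, 12.91, 434), (99, 16.29, 316), (95, 14.58, 232), (91, 12.57, 250), (87, 12.79, 295), (84, 13.78, 267), (81, 14.62, 191)]
pointer now
[548, 190] [(77, 12.74, 191), (74, 12.79, 156), (70, 12.97, 100), (67, 14.16, 7)]
[547.3, 188.2] [(78, 13.91, 191), (75, 14.02, 156), (71, 14.25, 100), (68, 15.48, 7)]
[[ 16  14  13  11  12  15  16   8  10  13  11   8  12  17  20  12   6   8]
 [ 12  14  16  11  20  10  10  15  15  15   7  13  16  13  21  10   7  12]
 [ 13   8  15  17   7   8  16  11  10  10   9  18   8  11  11   5  12  14]
 [ 18   7  13  10   9  10   9   9  22  15  17  10  12  14  15  13  14  11]
 [ 16  10  13  15   9   8  17  16  12
[... 238 characters left out ...]
  2  16  11   7   9  13]
 [  4   9   3   3  21  16  12   4  27  44  12   4  22   2  16   5   9   9]
 [  7  10  16  12   9  20  14  13  22  57  36   2   9  11  22   8  12   8]
 [ 10   9  13  16  13  17  42  71  57  24  24   3   1  12  15   6   9  10]
 [ 12  10   2   6   8  28  78 141 164 104  27   2   3  15   7  20   3   5]
 [ 12  14  13   4  17  36  95 132 155 106  31  15  11  20  18  11  17   3]
 [ 18   4   5  13  18  14  48  80  91  62  29   9  10   3  24  11  30  14]
 [ 21   7   2   5   5   9  14  22  34  21   7   7   6   9  11  15   9  12]
 [ 12   8  10   8   6   5  16   2   3  12  16   8  33  29  40  19   6  10]
 [ 16  24   7  24   4   6   8   6  10   7   8  36  98 147 135 101  50   8]]
```

The pointer and nose agree to about 1.3° (about 2 mm, limit 5 mm), and the clip hasn't moved. The pan is seated and the arm is clear, so I'm handing in.

```bash
python3 -c "
from h import *
print(job.close_job())"
```

```text
the job is handed in; nothing more can be done
None
```

The job is handed in, but the call returned no verdict. In the last pictures the white pan is seated flat and square on the deck with the pin through its hole, the tare pointer is within about 2 mm of the clip nose, the clip has not moved, and the arm is clear.

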